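# Set the blue pipe collar on its mark

## Task

Take hold of the blue pipe collar by its upright block and slide it along its pipe onto the yellow band. Stop it there, while you still hold it, with yellow showing on both sides of the ring, then let go so that it stays. Leave the orange collar on the other pipe where it is.

Things in the scene. Friction and masses are not known exactly. Their poses are not given: they have to be found in the camera images.
- blue_collar: Blue collar on a level 32 mm dark grey pipe: ring 56 mm across, 30 mm long, with an upright block on it, 24 mm across the pipe, 26 mm along it, its top 68 mm and its foot 28 mm above the pipe axis. Origin: middle of the ring, on the pipe axis, 85 mm above the table; y along the pipe, z up. Slides along y only, 150 mm either way from mid-pipe; 2.5 N friction, stays where left; cannot turn.
- yellow_band: Yellow painted band on the blue collar's pipe, 60 mm long, nearly flush, towards one end (either). Origin: middle of the band, on the pipe axis; y along the pipe, z up. The collar starts between the two bands and slides freely over them. The pipe is fixed and spans 420 mm between two timber posts 115 mm high.
- white_band: White painted band of the same size on the same pipe, towards its other end: not the mark. Origin: middle of the band, on the pipe axis; y along the pipe.
- orange_collar: Orange collar, same shape and size, just as free to slide, to be left alone. It is on a second such pipe, roughly parallel, about 160 to 210 mm nearer to or farther from the robot. Origin: middle of its ring, on its pipe axis, 85 mm above the table; y along its pipe, z up.

How it is judged:
By the outcome, as a careful person would: the job done as asked, in the order asked, and still so for the second after the job is handed in, with the robot touching nothing.
It also fails if it takes over 29 s, if anything falls off the work surface, if the arm or the gripper's body presses on something with over 40 N, if the wrist force passes 120 N, or if a joint passes its speed limit or range.

## Robot

A 6-joint arm with a two-finger parallel gripper is mounted at the origin on the work surface. World frame = base frame: x ahead of the robot, y to its left, z up, the work surface at z = 0. Lengths are in m, angles in degrees, forces in N, time in s.
With the tool pointing down it reaches from about 0.3 to 0.75 m from the base axis. Payload 8.5 kg.
Tool frame: the origin (TCP) lies midway between the tips of the shut fingers; the grasp point (between the pads) lies 19 mm behind it (env.hold_point_z is the distance from the TCP to the grasp point, in m); z points along the fingers, y is the line along which they close (so a half turn about z gives the same grasp; the last joint's range is limited). The gripper opens to 85 mm and grips with 20 to 120 N. Pads are 22 mm wide; open, the fingers measure 114 mm over their backs; the gripper's body (76 mm by 85 mm) begins 54 mm behind the grasp point. The pads swing forward as they close: fully open they stand 13 mm farther back than shut.
Start: joints at [60.487, 21.807, 74.336, -0, 83.858, -12.336], TCP at [0.162, 0.525, 0.231] pointing down, gripper open.
Joint ranges: [-178.18, 178.18], [-50.72, 133.34], [12.68, 142.11], [-81.47, 261.47], [9.98, 163.14], [-165.26, 165.26]. Speed limits (degrees/s): [136.94, 136.94, 180, 180, 180, 180].

## Interface

Orientations are given as a 3x3 rotation matrix whose columns are the frame's x, y, z axes.
In Python, from rig import observe, get_image, camera_info, env gives the robot as it stands.
- The arm moves only by the tool drive_tool, never from a script. Its arguments are lists of equal length, an entry for each row: "offset": the shift along the tool's x, y, z in units of 40 mm (1.0 is 40 mm), a list of three; "turn": the turn, a rotation vector about the tool's x, y, z in units of 6 degrees (1.0 is 6 degrees), a list of three; "hand": the opening, from 0 (shut) to 1 (fully open). A call has exactly 10 rows; each row shifts and turns the commanded pose from where the row before left it, along the tool's axes as they then stand; what a row does not reach is not made up. A row lasts 1/8 s, in which the tool goes at most 62.5 mm and 10.7 degrees, less where a joint would pass 70% of its speed; a pose out of reach is approached as far as the arm can. A call is refused whole if a number of a shift passes 1 or a number of a turn 1, either way. A call with a gripper value outside its range is refused whole. The fingers move at their own pace and stop on an object; "newtons" is the grip in N (left out, the last holds). Time passes only in rows, so rows that do not move let the fingers close, or fill a call up. It gives the time, the measured TCP pose, the force, the opening and the grip force at its end, in the units of the state.
- observe(): the state, without advancing time (a new reading comes with each control period).
- get_image(name): name is "scene" or "top"; returns the picture (480x640x3 uint8, blue, green, red); there is no depth.
- camera_info(name): a dict with "fx", "fy", "cx", "cy" (pixels), "k1" (the pictures are not rectified: a ray, as slopes to the right and down, at radius r is drawn at 1 + k1 r^2 times it, then the intrinsics apply), "world_to_cam" (4x4, takes a point from world to camera coordinates). Camera axes: x right, y down, z forward; pixel columns grow to the right and rows downward; lengths in m; the calibration is good to about 2 mm. A picture is of the moment at which its call begins. camera_info takes no time and is no camera call.
- env.close_job(): hands the job in; it is judged then, once.
The state is a dict: "time_s": time; "q": joint angles; "qvel": joint speeds; "joint_efforts": joint torques, N m; "position": TCP position; "tool_rot": TCP orientation; "ft_force": force on the tool from outside, world axes, zero at the start; "wrist_torque": the same for the moment, N m; "grip_width": finger opening in m; "gripper_force": force on a finger pad.
Only numpy, scipy, OpenCV 4.12 (cv2) and the standard library are available. Lean on these libraries where they do the work, as an engineer would, in place of code of your own. Each camera call takes 0.05 s, during which the arm holds its last target. There are 200 camera calls.

## Working session

There is one attempt and no reset: what is moved stays moved. The work goes in short steps, Python scripts to look and compute and a tool call to move; the robot and the scene stay as the last step left them, time stands still between calls to the robot, and variables do not carry over. Pictures are saved under pics/ and viewed, at most 10 in all, crops included, and the job is handed in when it is done.

Besides the shell and the picture viewer there is one more tool, called after "Call:" as a command line: name --argument value ..., lists and objects as JSON in quotes. drive_tool: Moves the arm, as the interface text tells. Its arguments: {"type":"object","properties":{"offset":{"type":"array"},"turn":{"type":"array"},"hand":{"type":"array"},"newtons":{"type":"number"}},"required":["offset","turn","hand"]}

```bash
mkdir -p pics; python3 - <<'E'
from rig import *
import cv2,numpy as np
a=get_image("scene");b=get_image("top")
cv2.imwrite("pics/s.png",a);cv2.imwrite("pics/t.png",b)
for n in("scene","top"):
    c=camera_info(n);print(n,c)
s=observe();print(s["time_s"],s["position"],s["tool_rot"],env.hold_point_z)
E
```

```text
scene {'fx': 589.0772057046199, 'fy': 589.0772057046199, 'cx': 316.08315622394554, 'cy': 226.93657899952987, 'k1': -0.02439563223362906, 'world_to_cam': array([[-0.82434573,  0.56608205,  0.00228859,  0.47795315],
       [ 0.39848374,  0.58314605, -0.70792047, -0.12218578],
       [-0.40207566, -0.58265925, -0.70628845,  1.04603061],
       [ 0.        ,  0.        ,  0.        ,  1.        ]])}
top {'fx': 537.5049702526048, 'fy': 537.5049702526048, 'cx': 308.36714106214134, 'cy': 237.98779926870347, 'k1': -0.055241102970847694, 'world_to_cam': array([[ 0.007919  , -0.99892808,  0.04560689, -0.04143883],
       [-0.98150338, -0.01648895, -0.19073342,  0.58075734],
       [ 0.19128098, -0.0432529 , -0.98058185,  0.64418218],
       [ 0.        ,  0.        ,  0.        ,  1.        ]])}
0.1 [0.1622856  0.52524511 0.23075605] [[-9.55400274e-01  2.95313150e-01 -6.77607693e-04]
 [ 2.95313772e-01  9.55399612e-01 -1.16547447e-03]
 [ 3.03206189e-04 -1.31360151e-03 -9.99999091e-01]] 0.0187
```

View pics/s.png

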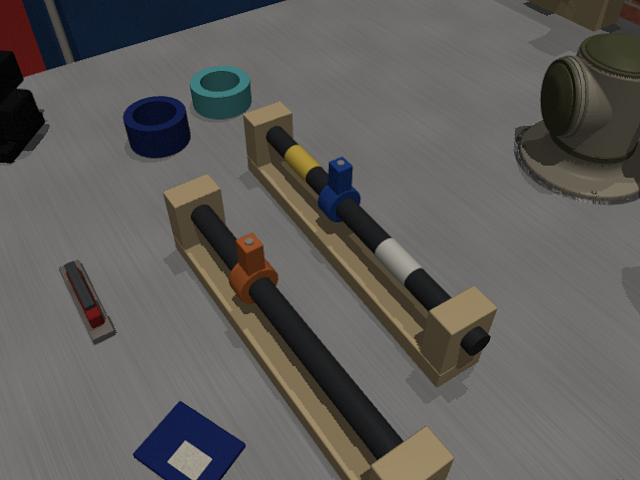

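View pics/t.png

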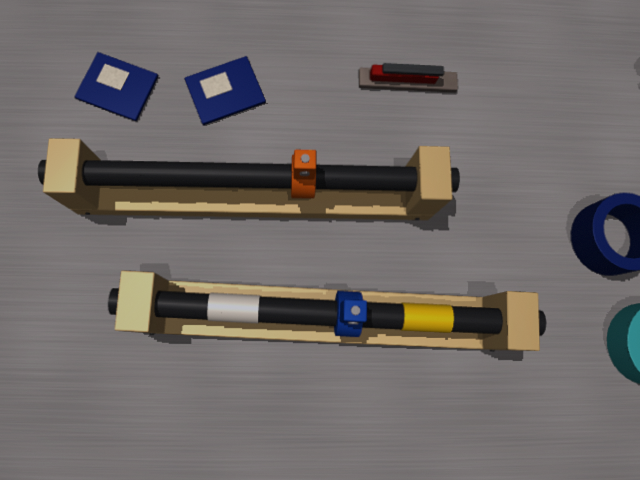

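The scene picture shows the blue collar near (340,185), yellow band (302,162), white band (397,260) and orange collar (253,270). The top view shows blue at (350,313), with its stud at (355,310), yellow at (428,317), white at (233,307) and orange at (304,172).

```bash
cat > h.py <<'E'
from rig import *
import cv2,numpy as np
def ray(n,p):
    c=camera_info(n);K=np.array([[c["fx"],0,c["cx"]],[0,c["fy"],c["cy"]],[0,0,1]])
    u=cv2.undistortPoints(np.array([[p]],float),K,np.array([c["k1"],0,0,0.]))[0,0]
    T=c["world_to_cam"];R=T[:3,:3];return -R.T@T[:3,3],R.T@np.array([u[0],u[1],1])
def plane(n,p,z):
    o,d=ray(n,p);return o+d*(z-o[2])/d[2]
def blob(n,img,lo,hi,box):
    x0,y0,x1,y1=box;h=cv2.cvtColor(img,cv2.COLOR_BGR2HSV)
    m=cv2.inRange(h,lo,hi);k=np.zeros_like(m);k[y0:y1,x0:x1]=m[y0:y1,x0:x1]
    N,L,s,c=cv2.connectedComponentsWithStats(k);i=1+np.argmax(s[1:,4]);return c[i],s[i]
E
python3 - <<'E'
from h import *
t=cv2.imread("pics/t.png");s=cv2.imread("pics/s.png")
Y=((20,120,80),(35,255,255));W=((0,0,120),(180,60,255));S=((0,0,90),(180,110,255));O=((5,180,80),(17,255,255))
for n,im,r,b,z in[("top",t,Y,(390,295,470,340),.085),("scene",s,Y,(280,140,325,185),.085),("top",t,W,(200,290,265,325),.085),("scene",s,W,(370,230,420,285),.085),("top",t,S,(345,300,366,320),.153),("scene",s,S,(330,155,352,172),.153),("top",t,O,(285,140,325,205),.1)]:
    c,st=blob(n,im,*r,b);print(n,c.round(1),st,plane(n,c,z).round(4))
E
```

```text
top [427.8 317.2] [ 401  302   53   31 1425] [ 0.4787 -0.1812  0.085 ]
scene [300.2 159.6] [285 145  36  33 605] [ 0.4782 -0.1916  0.085 ]
top [232.8 306.7] [ 207  293   52   29 1313] [0.4892 0.0582 0.085 ]
scene [398.2 256.4] [378 238  42  40 806] [0.4837 0.0478 0.085 ]
top [355. 310.] [351 306   9   9  69] [ 0.4827 -0.082   0.153 ]
scene [341.4 157.5] [330 155  22  10 111] [ 0.4756 -0.0916  0.153 ]
top [303.1 173.2] [292 150  24  46 760] [ 0.6554 -0.0251  0.1   ]
```

Call:
drive_tool --offset '[[0, 0, 0], [0, 0, 0], [0, 0, 0], [-0.5, -0.85, 0], [-0.5, -0.85, 0], [-0.5, -0.85, 0], [-0.5, -0.85, 0], [-0.5, -0.85, 0], [-0.5, -0.85, 0], [-0.5, -0.85, 0]]' --turn '[[0, 0, -0.8], [0, 0, -0.8], [0, 0, -0.84], [0, 0, 0], [0, 0, 0], [0, 0, 0], [0, 0, 0], [0, 0, 0], [0, 0, 0], [0, 0, 0]]' --hand '[1, 1, 1, 1, 1, 1, 1, 1, 1, 1]' --newtons 40

```text
time_s: 1.35
position: [0.292, 0.2803, 0.2312]
tool_rot: [[-0.999, 0.044, -0.0], [0.044, 0.999, -0.0], [0.0, -0.0, -1.0]]
ft_force: [0.7, 0.1, -1.1]
grip_width: 0.0855
gripper_force: 0.0
```

Call:
drive_tool --offset '[[-0.5, -0.85, 0], [-0.5, -0.85, 0], [-0.5, -0.85, 0], [-0.5, -0.85, 0], [-0.5, -0.85, 0], [-0.5, -0.85, 0], [-0.5, -0.85, 0], [-0.5, -0.85, 0], [-0.5, -0.85, 0], [0, 0, 0]]' --turn '[[0, 0, 0], [0, 0, 0], [0, 0, 0], [0, 0, 0], [0, 0, 0], [0, 0, 0], [0, 0, 0], [0, 0, 0], [0, 0, 0], [0, 0, 0]]' --hand '[1, 1, 1, 1, 1, 1, 1, 1, 1, 1]'

```text
time_s: 2.6
position: [0.4587, -0.0339, 0.2307]
tool_rot: [[-0.999, 0.047, -0.001], [0.047, 0.999, 0.0], [0.001, 0.0, -1.0]]
ft_force: [0.4, 0.8, -0.3]
grip_width: 0.0857
gripper_force: 0.0
```

```bash
cat > d.py <<'E'
from h import *
import sys
s=observe();t=np.array([float(v) for v in sys.argv[1:4]])
print(s["time_s"],s["position"],s["tool_rot"].round(3).tolist(),s["ft_force"],s["grip_width"]);print("units",(s["tool_rot"].T@(t-s["position"])/.04).round(3))
E
python3 d.py .483 -.082 .118
```

```text
2.6 [ 0.4586666  -0.03391874  0.23073033] [[-0.999, 0.047, -0.001], [0.047, 0.999, 0.0], [0.001, 0.0, -1.0]] [ 0.35658297  0.82771199 -0.31588391] 0.08567536661057373
units [-0.667 -1.172  2.818]
```

Call:
drive_tool --offset '[[-0.22, -0.39, 0], [-0.22, -0.39, 0], [-0.22, -0.39, 0], [0, 0, 0.4], [0, 0, 0.4], [0, 0, 0.2], [0, 0, 0], [0, 0, 0], [0, 0, 0], [0, 0, 0]]' --turn '[[0, 0, 0], [0, 0, 0], [0, 0, 0], [0, 0, 0], [0, 0, 0], [0, 0, 0], [0, 0, 0], [0, 0, 0], [0, 0, 0], [0, 0, 0]]' --hand '[1, 1, 1, 1, 1, 1, 1, 1, 1, 1]'

```text
time_s: 3.85
position: [0.4824, -0.0801, 0.1916]
tool_rot: [[-0.999, 0.044, 0.001], [0.044, 0.999, -0.0], [-0.001, -0.0, -1.0]]
ft_force: [-0.8, 0.6, -0.7]
grip_width: 0.0855
gripper_force: 0.0
```

```bash
python3 d.py .483 -.082 .118; python3 -c "
from h import *
cv2.imwrite('pics/s2.png',np.hstack([cv2.resize(get_image('scene')[20:320,180:520],(400,353)),cv2.resize(get_image('top')[130:430,180:520],(400,353))]))"
```

```text
3.85 [ 0.48241894 -0.08013192  0.19164056] [[-0.999, 0.044, 0.001], [0.044, 0.999, -0.0], [-0.001, -0.0, -1.0]] [-0.7522732   0.63548893 -0.73315746] 0.0855332366087786
units [-0.016 -0.046  1.841]
```

View pics/s2.png

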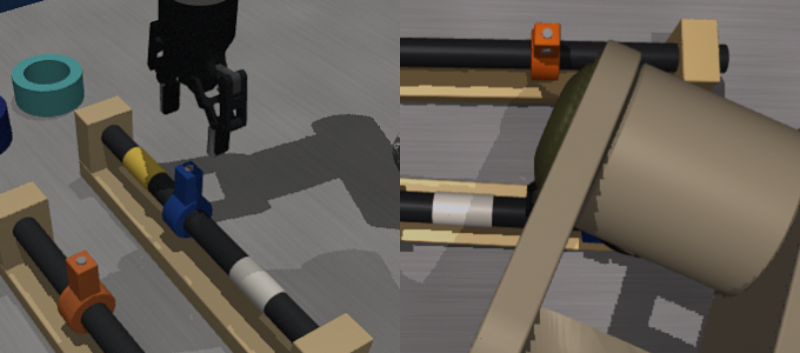

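The scene crop shows the open fingers straddling the blue block (block top at (188,168), finger tips around (172,110) and (217,152)). The arm hides the block in the top view. My estimate projects onto the stud at about (341,163) in the scene view, so I descend.

Call:
drive_tool --offset '[[0, -0.04, 0.3], [0, 0, 0.3], [0, 0, 0.3], [0, 0, 0.3], [0, 0, 0.3], [0, 0, 0.3], [0, 0, 0], [0, 0, 0], [0, 0, 0], [0, 0, 0]]' --turn '[[0, 0, 0], [0, 0, 0], [0, 0, 0], [0, 0, 0], [0, 0, 0], [0, 0, 0], [0, 0, 0], [0, 0, 0], [0, 0, 0], [0, 0, 0]]' --hand '[1, 1, 1, 1, 1, 1, 1, 1, 1, 1]'

```text
time_s: 5.2
position: [0.4824, -0.0818, 0.1196]
tool_rot: [[-0.999, 0.044, 0.001], [0.044, 0.999, -0.0], [-0.001, -0.0, -1.0]]
ft_force: [0.7, -0.1, 0.3]
grip_width: 0.0854
gripper_force: 0.0
```

Call:
drive_tool --offset '[[0, 0, 0], [0, 0, 0], [0, 0, 0], [0, 0, 0], [0, 0, 0], [0, 0, 0], [0, 0, 0], [0, 0, 0], [0, 0, 0], [0, 0, 0]]' --turn '[[0, 0, 0], [0, 0, 0], [0, 0, 0], [0, 0, 0], [0, 0, 0], [0, 0, 0], [0, 0, 0], [0, 0, 0], [0, 0, 0], [0, 0, 0]]' --hand '[0.6, 0.5, 0.4, 0.3, 0.2, 0.1, 0, 0, 0, 0]'

```text
time_s: 6.45
position: [0.4823, -0.0817, 0.1194]
tool_rot: [[-0.999, 0.044, 0.0], [0.044, 0.999, -0.0], [-0.0, -0.0, -1.0]]
ft_force: [-0.5, -0.3, 3.3]
grip_width: 0.0254
gripper_force: 39.3
```

```bash
python3 d.py .4789 -.1778 .118; python3 -c "
from h import *
cv2.imwrite('pics/s3.png',cv2.resize(get_image('scene')[60:310,180:520],(680,500)))"
```

```text
6.45 [ 0.48231589 -0.08172396  0.11943218] [[-0.999, 0.044, 0.0], [0.044, 0.999, -0.0], [-0.0, -0.0, -1.0]] [-0.4658221  -0.32139348  3.25224226] 0.025427477581723895
units [-0.021 -2.403  0.036]
```

View pics/s3.png

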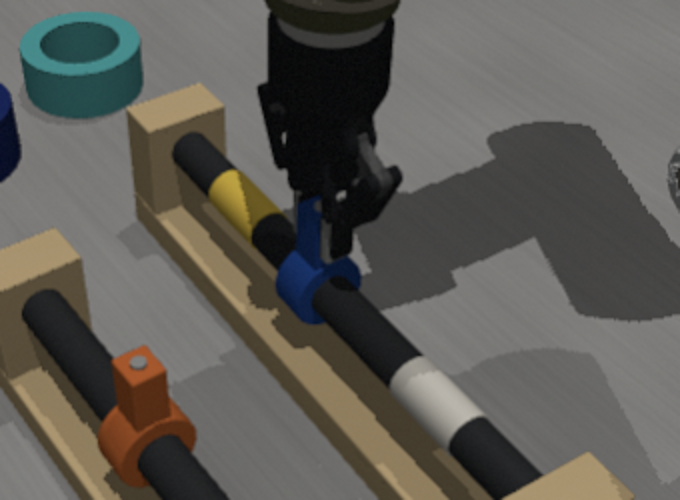

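The picture shows the blue block between the pads at about (318,225) in the crop, and the opening reads 25 mm, so it is held. Now I slide it 96 mm.

Call:
drive_tool --offset '[[0, -0.15, 0], [0, -0.3, 0], [0, -0.35, 0], [0, -0.35, 0], [0, -0.35, 0], [0, -0.35, 0], [0, -0.3, 0], [0, -0.15, 0], [0, -0.1, 0], [0, 0, 0]]' --turn '[[0, 0, 0], [0, 0, 0], [0, 0, 0], [0, 0, 0], [0, 0, 0], [0, 0, 0], [0, 0, 0], [0, 0, 0], [0, 0, 0], [0, 0, 0]]' --hand '[0, 0, 0, 0, 0, 0, 0, 0, 0, 0]'

```text
time_s: 7.75
position: [0.4782, -0.1784, 0.1194]
tool_rot: [[-0.999, 0.044, 0.001], [0.044, 0.999, -0.002], [-0.001, -0.002, -1.0]]
ft_force: [3.1, -2.4, 3.9]
grip_width: 0.0259
gripper_force: 39.5
```

```bash
python3 d.py .4789 -.1778 .118; python3 -c "
from h import *
cv2.imwrite('pics/s4.png',np.hstack([cv2.resize(get_image('scene')[90:240,230:400],(400,353)),cv2.resize(get_image('top')[240:390,350:520],(400,353))]))"
```

```text
7.75 [ 0.47823557 -0.17840245  0.11941642] [[-0.999, 0.044, 0.001], [0.044, 0.999, -0.002], [-0.001, -0.002, -1.0]] [ 3.11580923 -2.44645617  3.86323222] 0.025869442806157945
units [-0.016  0.016  0.035]
```

View pics/s4.png

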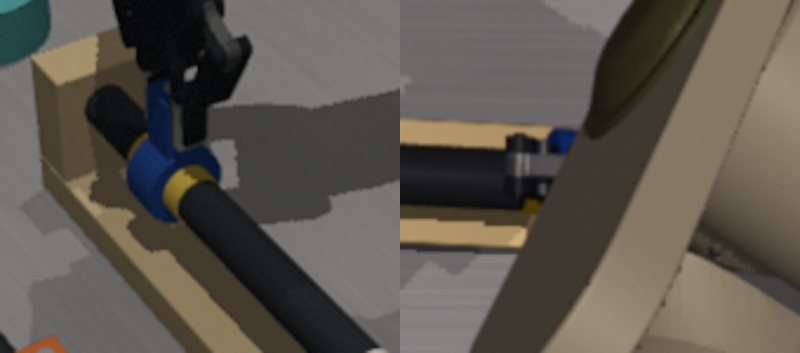

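The scene crop shows yellow on the near side of the ring at (190,187), about 15 mm, and on the far side at (137,138). It is centred and stopped, so I let go and rise straight up.

Call:
drive_tool --offset '[[0, 0, 0], [0, 0, 0], [0, 0, 0], [0, 0, 0], [0, 0, 0], [0, 0, 0], [0, 0, 0], [0, 0, 0], [0, 0, 0], [0, 0, 0]]' --turn '[[0, 0, 0], [0, 0, 0], [0, 0, 0], [0, 0, 0], [0, 0, 0], [0, 0, 0], [0, 0, 0], [0, 0, 0], [0, 0, 0], [0, 0, 0]]' --hand '[0, 0, 0, 0.35, 0.45, 0.55, 0.65, 0.75, 0.75, 0.75]'

```text
time_s: 9.1
position: [0.478, -0.1776, 0.1193]
tool_rot: [[-0.999, 0.044, -0.0], [0.044, 0.999, 0.0], [0.0, 0.0, -1.0]]
ft_force: [0.7, 0.2, 0.3]
grip_width: 0.0644
gripper_force: 0.0
```

Call:
drive_tool --offset '[[0, 0, -0.2], [0, 0, -0.4], [0, 0, -0.5], [0, 0, -0.6], [0, 0, -0.6], [0, 0, -0.6], [0, 0.5, -0.1], [0, 0.9, 0], [0, 0.9, 0], [0, 0.9, 0]]' --turn '[[0, 0, 0], [0, 0, 0], [0, 0, 0], [0, 0, 0], [0, 0, 0], [0, 0, 0], [0, 0, 0], [0, 0, 0], [0, 0, 0], [0, 0, 0]]' --hand '[0.75, 0.75, 0.75, 0.75, 0.75, 0.75, 0.75, 0.75, 0.75, 0.75]'

```text
time_s: 10.35
position: [0.483, -0.0474, 0.2387]
tool_rot: [[-0.999, 0.044, -0.001], [0.044, 0.999, 0.001], [0.001, 0.001, -1.0]]
ft_force: [0.2, -0.4, -0.3]
grip_width: 0.0639
gripper_force: 0.0
```

Call:
drive_tool --offset '[[0, 0.9, 0], [0, 0.9, 0], [0, 0.9, 0], [0, 0.9, 0], [0, 0.5, 0], [0, 0, 0], [0, 0, 0], [0, 0, 0], [0, 0, 0], [0, 0, 0]]' --turn '[[0, 0, 0], [0, 0, 0], [0, 0, 0], [0, 0, 0], [0, 0, 0], [0, 0, 0], [0, 0, 0], [0, 0, 0], [0, 0, 0], [0, 0, 0]]' --hand '[0.75, 0.75, 0.75, 0.75, 0.75, 0.75, 0.75, 0.75, 0.75, 0.75]'

```text
time_s: 11.6
position: [0.491, 0.1138, 0.2393]
tool_rot: [[-0.999, 0.045, 0.0], [0.045, 0.999, -0.0], [-0.0, -0.0, -1.0]]
ft_force: [0.6, 1.1, -0.2]
grip_width: 0.0643
gripper_force: 0.0
```

```bash
python3 d.py .4789 -.1778 .118; python3 -c "
from h import *
cv2.imwrite('pics/s5.png',np.hstack([cv2.resize(get_image('scene')[90:240,230:400],(400,353)),cv2.resize(get_image('top')[240:390,350:520],(400,353))]))"
```

```text
11.6 [0.49097178 0.11376773 0.23931722] [[-0.999, 0.045, 0.0], [0.045, 0.999, -0.0], [-0.0, -0.0, -1.0]] [ 0.64421983  1.09230045 -0.21378038] 0.06428696806739224
units [-0.026 -7.295  3.033]
```

View pics/s5.png

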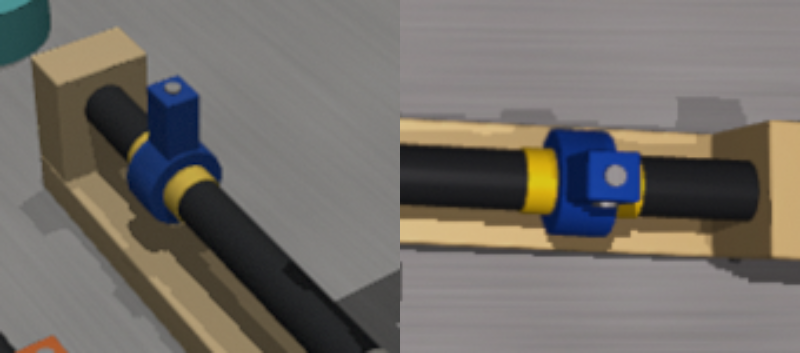

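The collar sits centred on the band, with yellow on both sides of the ring at (540,180) and (630,200) in the top crop. The orange collar was never approached.

```bash
python3 -c "
from rig import env
print(env.close_job())"
```

```text
the job is handed in; nothing more can be done
None
```

The blue collar was slid onto the yellow band, stopped while held, and released. It stayed there with yellow showing on both sides of the ring, the orange collar was left alone, and the job was handed in at about 12 s.

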